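Restock the candle display and reset its sliding divider

ROBOT

A 6-joint arm with a two-finger parallel gripper is mounted at the origin on the work surface. World frame = base frame: x ahead of the robot, y to its left, z up, the work surface at z = 0. Lengths are in mm, angles in rad, forces in N, time in s.
With the tool pointing down it reaches from about 425 to 950 mm from the base axis. Payload 14.7 kg.
Tool frame: the origin (TCP) lies between the finger pads; the fingertips stand robot.tip_reach ahead of it and the grasp point (between the pads) is the TCP (robot.tip_reach is the distance from the TCP to the fingertips, in mm); z points along the fingers, y is the line along which they close (so a half turn about z gives the same grasp; the last joint's range is limited). The gripper opens to 85 mm and grips with 20 to 120 N. Pads are 22 mm wide; open, the fingers measure 114 mm over their backs; the gripper's body (76 mm by 85 mm) begins 54 mm behind the grasp point. The pads swing forward as they close: fully open they stand 13 mm farther back than shut.
Start: joints at [1.29, 0.48, 1.596, -0, 1.065, -0.047], TCP at [150.565, 632.315, 250.297] pointing down, gripper open.
Joint ranges: [-2.75, 2.75], [-0.82, 2.05], [0.23, 2.67], [-1.56, 4.7], [0.09, 2.69], [-2.92, 2.92]. Speed limits (rad/s): [1.89, 1.89, 2.39, 3.01, 3.01, 3.01].

INTERFACE

Orientations are given as a rotation vector (axis times angle).
In Python, from bench import telemetry, eyes, robot gives the robot as it stands.
- The arm moves only by the tool arm_command, never from a script. Its argument "steps" is a list of rows, each an object with "travel": the shift along the tool's x, y, z in cm, a list of three; "rotation": the turn, a rotation vector about the tool's x, y, z in degrees, a list of three; "fingers": the finger opening in cm, from 0 to 8.54. In form: [{"travel": [tx, ty, tz], "rotation": [ax, ay, az], "fingers": fingers}, ...]. A call has 1 to 5 rows; each row is the pose to reach, as a shift and turn from the pose commanded when the call began, along the tool's axes at that moment; what a row does not reach only later rows make up. A row lasts 1/8 s, in which the tool goes at most 62.5 mm and 10.7 degrees, less where a joint would pass 70% of its speed; a pose out of reach is approached as far as the arm can. A call with a gripper value outside its range is refused whole. The fingers move at their own pace and stop on an object; "force" is the grip in N (left out, the last holds). Time passes only in rows, so rows that repeat a pose let the fingers close. It gives the time, the measured TCP pose, the force, the opening and the grip force at its end, in the units of the state.
- telemetry.get_state(): the state, without advancing time (a new reading comes with each control period).
- eyes.snapshot(name): name is "scene" or "top" or "wrist"; returns the picture (384x512x3 uint8, red, green, blue); there is no depth.
- eyes.get_calibration(name): a dict with "camera_matrix" (3x3 intrinsics, pixels), "cam_to_world" (4x4, takes a point from camera to world coordinates); the wrist camera has in their place "T_tool_cam" (4x4, takes a point from camera to tool coordinates, whose origin is the TCP and whose axes are the flange's). Camera axes: x right, y down, z forward; pixel columns grow to the right and rows downward; lengths in mm; the calibration is good to about 2 mm. A picture is of the moment at which its call begins: read the wrist's pose just before it. get_calibration takes no time and is no camera call.
- robot.finish_job(): hands the job in; it is judged then, once.
The state is a dict: "t": time; "qpos": joint angles; "qd": joint speeds; "joint_efforts": joint torques, N m; "eef_pos": TCP position; "tool_rot": TCP orientation; "wrist_force": force on the tool from outside, world axes, zero at the start; "moment": the same for the moment, N m; "grip_width": finger opening in mm; "gripper_force": force on a finger pad.
Only numpy, scipy, OpenCV 4.12 (cv2) and the standard library are available. Lean on these libraries where they do the work, as an engineer would, in place of code of your own. Each camera call takes 0.05 s, during which the arm holds its last target. There are 200 camera calls.

TASK

Restock the candle display: press the knob of the sliding divider to unlock it, push the divider back to make room, and stand every candle jar from the delivery tray upright in the lane, in one row with the jar already there. Then slide the divider up until it nips the whole row snugly against the end stop, without crushing it, back it off by about 7 mm so that the jars lift out freely, and press the knob again so that the divider is locked there. Leave the other things on the counter where they are.

Things in the scene. Friction and masses are not known exactly. Their poses are not given: they have to be found in the camera images.
- rack: fixed candle display: 430 mm pine base with one lane for a row of jars along its y axis. Origin: centre of the underside; x across the lane, away from the robot; z up; yaw up to 0.12. Lane floor 10 mm up, lane 66 mm wide (x -33 to 33 mm) between lips 6 mm thick, tops 32 mm up. Closed at +y by the end stop, at the other end by the divider. Rail for the divider along x = -57 mm, top 28 mm up.
- end_stop: fixed pine end stop of the lane, 78 mm wide, 10 mm thick, top 74 mm above the counter. Its origin and axes are those of the rack (not its own middle); the inner face that the row bears on lies at y = +205 mm.
- panel: white divider panel across the lane, 60 mm wide, 6 mm thick, 14 to 72 mm above the counter. Origin: middle of the face towards the jars, 47 mm up; axes parallel to the rack's, jars on its +y side. It is carried by an aluminium carriage on the rail: 34 x 54 mm (x, y), centred 57 mm in -x and 27 mm in -y of this origin, top 50 mm above the counter, with the knob in its middle.
- divider (a joint): divider's position: clear length of the lane from end stop to panel face, m; grows towards -y of the rack; 0 to 0.36. Unlocked, it slides with about 1 N of friction, by the popped-up knob; a brake holds it against about 5 N when locked.
- knob (a joint): black push-lock knob on the carriage, moves vertically; value = depth below its popped-up height, m. Near 0: popped up, divider unlocked. About 0.0107: held down, locked (so at the start). Push-push latch: each press right down to its stop (0.0148, about 5 N just before it) and release changes the state; a shallower press may change nothing, so check it after each press.
- knob_top (a point): centre of the knob's top face. Round cap 26 mm in diameter; its top stands 18 mm above the carriage when popped up, 7 mm when locked, 3 mm when fully pressed.
- tray: pine delivery tray, fixed on the counter, 280 x 190 mm (x, y), walls 6 mm thick and 30 mm high, floor 6 mm thick; origin at the centre of its underside. It holds the new jars.
- jar0: candle jar: white ceramic cylinder, 54 mm in diameter, 60 mm tall with its flat wooden lid, about 0.15 kg, origin at the centre of its underside, z axis up; this one stands in the lane at the start.
- bird: bystander: small blue ceramic bird, 54 mm wide, 76 mm tall, origin under its middle
- plant_pot: bystander: terracotta pot with a small plant, about 100 mm wide at the leaves, 105 mm tall, origin under its middle
- honey_jar: bystander: amber jar with brass cap, 54 mm wide, 55 mm tall, origin under its middle
- card_stand: bystander: card on a wooden foot, 100 mm wide, 112 mm tall, origin under its middle
- jar1: candle jar: white ceramic cylinder, 54 mm in diameter, 60 mm tall with its flat wooden lid, about 0.15 kg, origin at the centre of its underside, z axis up; in the delivery tray at the start, or absent.
- jar2: candle jar: white ceramic cylinder, 54 mm in diameter, 60 mm tall with its flat wooden lid, about 0.15 kg, origin at the centre of its underside, z axis up; in the delivery tray at the start, or absent.
- jar3: candle jar: white ceramic cylinder, 54 mm in diameter, 60 mm tall with its flat wooden lid, about 0.15 kg, origin at the centre of its underside, z axis up; in the delivery tray at the start, or absent.
- jar4: candle jar: white ceramic cylinder, 54 mm in diameter, 60 mm tall with its flat wooden lid, about 0.15 kg, origin at the centre of its underside, z axis up; in the delivery tray at the start, or absent.
- jar5: candle jar: white ceramic cylinder, 54 mm in diameter, 60 mm tall with its flat wooden lid, about 0.15 kg, origin at the centre of its underside, z axis up; in the delivery tray at the start, or absent.
Not all that is in view belongs to the job. What is shaped like the jar4 but green, pink or red is not meant.

How it is judged:
By the outcome, as a careful person would: the job done as asked, in the order asked, and still so for the second after the job is handed in, with the robot touching nothing.
Of jar1, jar2, jar3, jar4, jar5 only 3 to 5 are there at a start; the rules pass over those that are not, and their reading is None.
At some moment in a run one of jar1, jar2, jar3, jar4, jar5 may be knocked a few centimetres aside while the robot is not near it.
It also fails if it takes over 210 s, if anything falls off the work surface, if the arm or the gripper's body presses on something with over 40 N, if the wrist force passes 120 N, or if a joint passes its speed limit or range.

## Working session

There is one attempt and no reset: what is moved stays moved. The work goes in short steps, Python scripts to look and compute and a tool call to move; the robot and the scene stay as the last step left them, time stands still between calls to the robot, and variables do not carry over. Pictures are saved under pics/ and viewed, at most 14 in all, crops included, and the job is handed in when it is done.

Besides the shell and the picture viewer there is one more tool, called after "Emit:" as name(argument=value, ...) on one line, values as JSON. arm_command: Moves the arm, as the interface text tells. Its arguments: {"type":"object","properties":{"steps":{"type":"array","items":{"type":"object","properties":{"travel":{"type":"array","items":{"type":"number"}},"rotation":{"type":"array","items":{"type":"number"}},"fingers":{"type":"number"}}}},"force":{"type":"number"}},"required":["steps"]}

```bash
mkdir -p pics
cat > h.py <<'E'
import numpy as np, cv2
from bench import telemetry, eyes, robot
def snap(n,f=None):
    im=eyes.snapshot(n)
    if f: cv2.imwrite('pics/'+f,im[:,:,::-1])
    return im
def ray(cal,px,z,T=None):
    K=np.array(cal['camera_matrix']);T=np.array(cal['cam_to_world']) if T is None else T
    px=np.atleast_2d(np.array(px,float))
    d=np.c_[px,np.ones(len(px))]@np.linalg.inv(K).T@T[:3,:3].T
    o=T[:3,3]; s=(z-o[2])/d[:,2]
    return o+d*s[:,None]
def proj(cal,P,T=None):
    K=np.array(cal['camera_matrix']);T=np.array(cal['cam_to_world']) if T is None else T
    p=(np.atleast_2d(P)-T[:3,3])@T[:3,:3]@K.T
    return p[:,:2]/p[:,2:]
E
python3 - <<'E'
from h import *
a=snap('top','top0.png');b=snap('scene','scene0.png')
s=telemetry.get_state();print({k:np.round(v,3) for k,v in s.items()},robot.tip_reach)
for n in('top','scene','wrist'):print(n,{k:np.round(v,3).tolist() for k,v in eyes.get_calibration(n).items()})
E
```

```text
{'t': np.float64(0.1), 'qpos': array([ 1.29 ,  0.481,  1.597, -0.   ,  1.065, -0.047]), 'qd': array([ 0.   , -0.002, -0.001,  0.001,  0.002,  0.001]), 'joint_efforts': array([ 1.0000e-03, -9.5226e+01, -4.3103e+01, -0.0000e+00,  6.0000e-03,
       -0.0000e+00]), 'eef_pos': array([150.473, 631.972, 249.733]), 'tool_rot': array([-3.66e-01, -3.12e+00,  2.00e-03]), 'wrist_force': array([ 0.451, -0.147, -0.023]), 'moment': array([-0.043, -0.011, -0.034]), 'gripper_force': np.float64(0.0), 'grip_width': np.float64(85.442)} 19.0
top {'camera_matrix': [[389.66, 0.0, 257.14], [0.0, 389.66, 188.217], [0.0, 0.0, 1.0]], 'cam_to_world': [[0.017, -0.995, 0.096, 461.306], [-1.0, -0.018, -0.001, -20.246], [0.003, -0.096, -0.995, 1489.991], [0.0, 0.0, 0.0, 1.0]]}
scene {'camera_matrix': [[460.801, 0.0, 255.387], [0.0, 460.801, 197.287], [0.0, 0.0, 1.0]], 'cam_to_world': [[-0.785, 0.509, -0.354, 1081.192], [0.619, 0.628, -0.471, 621.326], [-0.017, -0.589, -0.808, 1174.413], [0.0, 0.0, 0.0, 1.0]]}
wrist {'camera_matrix': [[271.212, 0.0, 259.182], [0.0, 271.212, 186.886], [0.0, 0.0, 1.0]], 'T_tool_cam': [[-0.001, -0.954, -0.299, 76.904], [1.0, -0.001, 0.0, -0.434], [-0.0, -0.299, 0.954, -122.935], [0.0, 0.0, 0.0, 1.0]]}
```

View pics/top0.png

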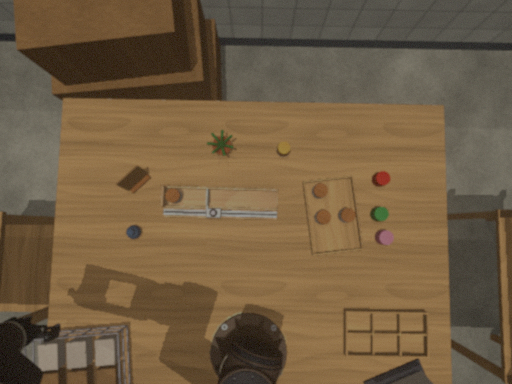

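View pics/scene0.png

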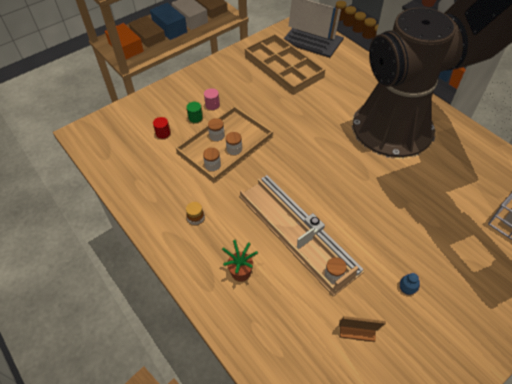

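The top view shows jar0 at px (173,195), the divider with its knob at (214,212), and 3 tray jars at about (320,190), (323,217) and (347,215). The red, green and pink ones to the right are decoys. Next I'll measure these.

Run:
```python
from h import *
a=cv2.imread('pics/top0.png');cal=eyes.get_calibration('top')
hsv=cv2.cvtColor(a,cv2.COLOR_BGR2HSV)
for p in [(173,195),(320,190),(323,217),(347,215),(100,160),(214,212)]:print(p,hsv[p[1],p[0]])
for p,z in [((173,195),70),((320,190),66),((323,217),66),((347,215),66),((214,212),57)]:print(p,ray(cal,p,z)[0].round())
c=a[175:260,150:370];cv2.imwrite('pics/c0.png',cv2.resize(c,None,fx=3.6,fy=3.6,interpolation=cv2.INTER_CUBIC))
```

```text
(173, 195) [ 14 156 126]
(320, 190) [ 14 163 122]
(323, 217) [ 13 146 129]
(347, 215) [ 14 161 125]
(100, 160) [ 16 124 150]
(214, 212) [  8  22 130]
(173, 195) [568. 285.  70.]
(320, 190) [ 596. -253.   66.]
(323, 217) [ 497. -264.   66.]
(347, 215) [ 506. -352.   66.]
(214, 212) [509. 135.  57.]
```

View pics/c0.png

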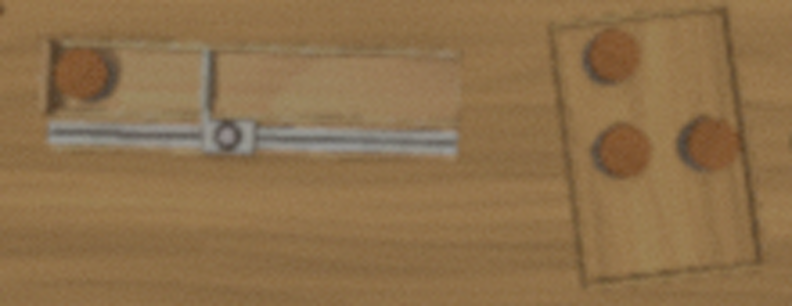

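```bash
cat >> h.py <<'E'
def lids(im,cal,z,T=None,roi=None,amin=60,lo=(9,135,70),hi=(18,200,145)):
    hsv=cv2.cvtColor(im,cv2.COLOR_RGB2HSV)
    m=cv2.inRange(hsv,lo,hi)
    m=cv2.morphologyEx(m,cv2.MORPH_OPEN,np.ones((3,3)))
    if roi:
        k=np.zeros_like(m);x0,x1,y0,y1=roi;k[y0:y1,x0:x1]=1;m*=k
    out=[]
    for c in cv2.findContours(m,0,1)[0]:
        A=cv2.contourArea(c)
        if A<amin: continue
        M=cv2.moments(c);p=(M['m10']/M['m00'],M['m01']/M['m00']);out.append((np.round(p,1).tolist(),A,ray(cal,p,z,T)[0].round(1).tolist()))
    return out
def Ttool():
    s=telemetry.get_state();T=np.eye(4);T[:3,:3]=cv2.Rodrigues(np.array(s['tool_rot']))[0];T[:3,3]=s['eef_pos'];return T
def wristT(): return Ttool()@np.array(eyes.get_calibration('wrist')['T_tool_cam'])
def plan(p,ydir):
    """travel (cm) and z-rotation(deg) in current tool frame to reach TCP p, tool down with tool y along +-ydir"""
    T=Ttool();t=T[:3,:3].T@(np.array(p)-T[:3,3])/10
    y=np.array([*ydir,0.])/np.linalg.norm(ydir); z=np.array([0,0,-1.])
    best=[]
    for s in(1,-1):
        R=np.c_[np.cross(s*y,z),s*y,z]; r=cv2.Rodrigues(T[:3,:3].T@R)[0].ravel()*57.2958; best.append(r.round(1).tolist())
    print('travel',t.round(2).tolist(),'rot',best)
E
python3 - <<'E'
from h import *
a=cv2.imread('pics/top0.png')[:,:,::-1].copy();cal=eyes.get_calibration('top')
for l in lids(a,cal,66,roi=(150,370,170,260)):print(l)
hsv=cv2.cvtColor(a,cv2.COLOR_RGB2HSV)
m=cv2.inRange(hsv,(0,0,60),(180,70,255));k=np.zeros_like(m);k[200:225,150:290]=1;m*=k
ys,xs=np.nonzero(m)
# rail: per-column mean away from carriage
sel=[(x,ys[xs==x].mean()) for x in range(166,275) if not 204<=x<=224 and (xs==x).any()]
w=ray(cal,sel,28);v=np.polyfit(w[:,1],w[:,0],1);r=w[:,0]-np.polyval(v,w[:,1]);print('rail x = %.4f y + %.1f'%tuple(v),r.std(),w[[0,-1],1])
E
```

```text
([323.6, 216.6], 139.0, [498.6, -266.3, 66.0])
([348.2, 214.5], 147.5, [507.8, -356.1, 66.0])
([171.8, 194.9], 139.5, [568.0, 290.0, 66.0])
([320.6, 189.7], 140.0, [596.8, -255.4, 66.0])
rail x = 0.0082 y + 506.3 0.6999371027611809 [317.42806337 -87.08418449]
```

Run:
```python
from h import *
plan((509,135,250),(0.015,1))
plan((330,440,250),(0.015,1))
```

```text
travel [-46.39, -40.04, 0.02] rot [[-0.1, -0.0, -12.5], [-0.0, 0.1, 167.5]]
travel [-21.91, -14.52, -0.01] rot [[-0.1, -0.0, -12.5], [-0.0, 0.1, 167.5]]
```

Emit:
arm_command(steps=[{"travel":[-23.2,-20,0],"rotation":[0,0,-12.5],"fingers":0},{"travel":[-23.2,-20,0],"rotation":[0,0,-12.5],"fingers":0},{"travel":[-23.2,-20,0],"rotation":[0,0,-12.5],"fingers":0},{"travel":[-23.2,-20,0],"rotation":[0,0,-12.5],"fingers":0},{"travel":[-23.2,-20,0],"rotation":[0,0,-12.5],"fingers":0}])

```text
t: 0.72
eef_pos: [330.7, 382.1, 250.2]
tool_rot: [-0.025, -3.141, 0.0]
wrist_force: [1.9, 1.3, 1.5]
grip_width: 0.1
gripper_force: 0.0
```

Run:
```python
from h import *
plan((509,135,250),(0.015,1))
```

```text
travel [-18.21, -24.43, 0.03] rot [[-0.0, -0.0, -0.0], [-0.0, 0.0, 180.0]]
```

Emit:
arm_command(steps=[{"travel":[-18.2,-24.4,0],"fingers":0},{"travel":[-18.2,-24.4,0],"fingers":0},{"travel":[-18.2,-24.4,0],"fingers":0},{"travel":[-18.2,-24.4,0],"fingers":0},{"travel":[-18.2,-24.4,0],"fingers":0}])

```text
validation failed for argument at $.st...
```

Emit:
arm_command(steps=[{"travel":[0,0,0],"fingers":0},{"travel":[0,0,0],"fingers":0}])

```text
validation failed for argument at $.st...
```

Run:
```python
from h import *
T=wristT();s=telemetry.get_state();print(s['eef_pos'],s['tool_rot'])
np.save('T1.npy',T);a=snap('wrist','w1.png')
```

```text
[330.71556655 382.10504967 250.22995809] [-2.45633352e-02 -3.14148869e+00  2.61273366e-04]
```

View pics/w1.png

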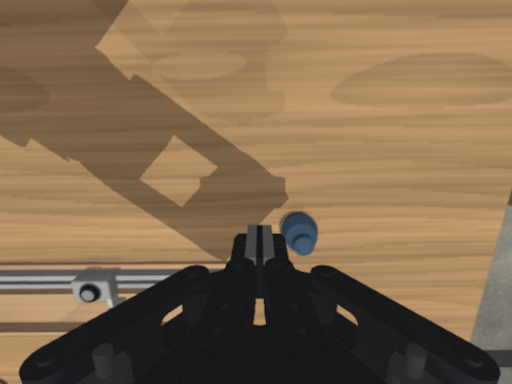

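All rows need a rotation, so the moves were refused. The wrist picture shows the knob at about (88,293) and the bird at (300,235). Repeating the move.

Emit:
arm_command(steps=[{"travel":[-18.2,-24.4,0],"rotation":[0,0,0],"fingers":0},{"travel":[-18.2,-24.4,0],"rotation":[0,0,0],"fingers":0},{"travel":[-18.2,-24.4,0],"rotation":[0,0,0],"fingers":0},{"travel":[-18.2,-24.4,0],"rotation":[0,0,0],"fingers":0},{"travel":[-18.2,-24.4,0],"rotation":[0,0,0],"fingers":0}])

```text
t: 1.4
eef_pos: [509.1, 135.1, 250.2]
tool_rot: [-0.026, -3.141, 0.0]
wrist_force: [1.1, 0.8, -0.2]
grip_width: 0.1
gripper_force: 0.0
```

Emit:
arm_command(steps=[{"travel":[0,0,0],"rotation":[0,0,0],"fingers":0},{"travel":[0,0,0],"rotation":[0,0,0],"fingers":0}])

```text
t: 1.65
eef_pos: [507.7, 137.1, 250.0]
tool_rot: [-0.026, -3.141, -0.0]
wrist_force: [0.1, -0.0, -0.8]
grip_width: -0.1
gripper_force: 0.0
```

Run:
```python
from h import *
T=wristT();s=telemetry.get_state();print(s['eef_pos'],s['tool_rot'])
np.save('T1.npy',T);a=snap('wrist','w2.png')
```

```text
[507.70211874 137.11914017 249.98621457] [-2.60613180e-02 -3.14056255e+00 -9.65755062e-06]
```

View pics/w2.png

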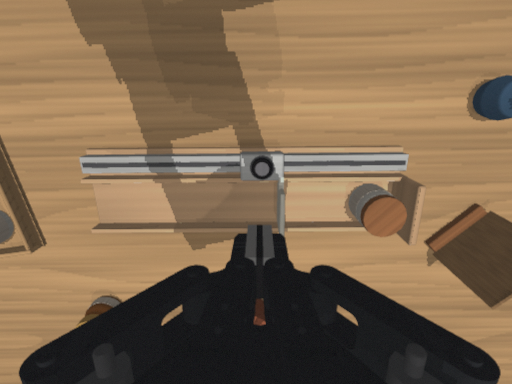

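Run:
```python
from h import *
T=np.load('T1.npy');cal=eyes.get_calibration('wrist')
a=cv2.imread('pics/w2.png');hsv=cv2.cvtColor(a,cv2.COLOR_BGR2HSV)
g=cv2.cvtColor(a,cv2.COLOR_BGR2GRAY);k=(g[150:186,246:278]<75)
ys,xs=np.nonzero(k);c=(np.r_[xs.min()+xs.max(),ys.min()+ys.max()]/2+[246,150]);print(c,np.ptp(xs),np.ptp(ys),ray(cal,c,57,T))
m=hsv[:,:,1]<60
pts=[]
for x in list(range(95,235,4))+list(range(290,400,4)):
    y=np.nonzero(m[150:180,x])[0]+150
    if len(y)>8: pts.append((x,(y.min()+y.max())/2))
w=ray(cal,pts,28,T);v=np.polyfit(w[:,1],w[:,0],1);print(v,(w[:,0]-np.polyval(v,w[:,1])).std(),w[[0,-1]].round(1).tolist())
print('ends',ray(cal,[(82,163),(406,161)],28,T).round(1).tolist())
print('panelface top jar side',ray(cal,[(283,182),(284,232)],72,T).round(1).tolist())
print('stop inner top',ray(cal,[(394,178),(411,242)],74,T).round(1).tolist())
for l in lids(a[:,:,::-1].copy(),cal,70,T,roi=(340,410,180,240)):print(l)
```

```text
[261.5 167.5] 23 23 [[505.34602667 139.64349424  57.        ]]
[9.26701412e-03 5.03996474e+02] 0.26603854460680426 [[503.8, -76.3, 28.0], [507.3, 316.6, 28.0]]
ends [[502.2, -92.9, 28.0], [506.8, 326.9, 28.0]]
panelface top jar side [[519.4, 164.2, 72.0], [583.3, 166.0, 72.0]]
stop inner top [[516.3, 290.9, 74.0], [598.7, 322.6, 74.0]]
([379.8, 209.7], 506.0, [556.8, 281.1, 70.0])
```

Run:
```python
from h import *
plan((505.3,139.6,86),(0.0093,1))
```

```text
travel [0.2, 0.19, 16.41] rot [[0.0, -0.0, -0.4], [-0.1, -0.0, 179.6]]
```

Emit:
arm_command(steps=[{"travel":[0.2,0.25,6],"rotation":[0,0,-0.4],"fingers":0},{"travel":[0.2,0.25,12],"rotation":[0,0,-0.4],"fingers":0},{"travel":[0.2,0.25,16.4],"rotation":[0,0,-0.4],"fingers":0},{"travel":[0.2,0.25,16.4],"rotation":[0,0,-0.4],"fingers":0},{"travel":[0.2,0.25,16.4],"rotation":[0,0,-0.4],"fingers":0}])

```text
t: 2.33
eef_pos: [506.5, 140.6, 87.7]
tool_rot: [0.012, 3.141, 0.0]
wrist_force: [0.3, 0.8, 0.2]
grip_width: -0.0
gripper_force: 0.0
```

Emit:
arm_command(steps=[{"travel":[0,0,0.5],"rotation":[0,0,0],"fingers":0},{"travel":[0,0,0.9],"rotation":[0,0,0],"fingers":0},{"travel":[0,0,1.1],"rotation":[0,0,0],"fingers":0},{"travel":[0,0,1.3],"rotation":[0,0,0],"fingers":0}])

```text
t: 2.82
eef_pos: [506.5, 139.8, 73.5]
tool_rot: [0.014, 3.141, 0.0]
wrist_force: [0.1, 0.2, 4.4]
grip_width: 0.3
gripper_force: 2.1
```

Emit:
arm_command(steps=[{"travel":[0,0,0.15],"rotation":[0,0,0],"fingers":0},{"travel":[0,0,0.25],"rotation":[0,0,0],"fingers":0},{"travel":[0,0,0.3],"rotation":[0,0,0],"fingers":0}])

```text
t: 3.2
eef_pos: [506.5, 139.8, 71.3]
tool_rot: [0.014, 3.141, 0.0]
wrist_force: [-4.5, -1.4, 31.3]
grip_width: -0.0
gripper_force: 15.9
```

Emit:
arm_command(steps=[{"travel":[0,0,-1],"rotation":[0,0,0],"fingers":0},{"travel":[0,0,-5],"rotation":[0,0,0],"fingers":5.5},{"travel":[0,0,-5],"rotation":[0,0,0],"fingers":5.5},{"travel":[0,0,-5],"rotation":[0,0,0],"fingers":5.5},{"travel":[0,0,-5],"rotation":[0,0,0],"fingers":5.5}])

```text
t: 3.82
eef_pos: [505.5, 139.6, 119.5]
tool_rot: [-0.014, -3.14, 0.0]
wrist_force: [-0.0, 0.9, 0.1]
grip_width: 55.2
gripper_force: 0.0
```

Run:
```python
from h import *
T=wristT();np.save('T2.npy',T);a=snap('wrist','w3.png');print(Ttool()[:3,3])
```

```text
[505.54777735 139.58833931 119.47448026]
```

View pics/w3.png

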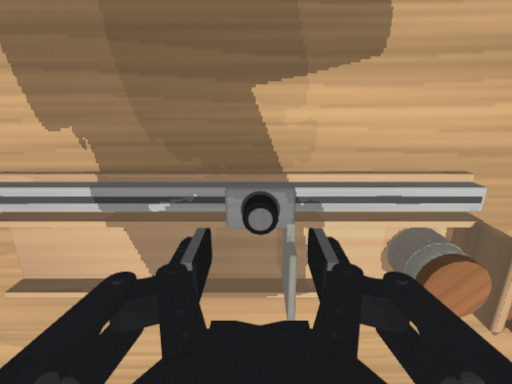

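The knob is popped up, at about (261,213). I'll grip it from both sides along y and push the divider back by 175 mm.

Emit:
arm_command(steps=[{"travel":[0,0,4.6],"rotation":[0,0,0],"fingers":5.5},{"travel":[0,0,4.6],"rotation":[0,0,0],"fingers":5.5},{"travel":[0,0,4.6],"rotation":[0,0,0],"fingers":2},{"travel":[0,0,4.6],"rotation":[0,0,0],"fingers":2},{"travel":[0,0,4.6],"rotation":[0,0,0],"fingers":2}], force=20)

```text
t: 4.5
eef_pos: [506.7, 139.9, 75.3]
tool_rot: [0.013, 3.14, 0.0]
wrist_force: [-0.3, 0.9, 0.4]
grip_width: 24.6
gripper_force: 21.1
```

Emit:
arm_command(steps=[{"travel":[0,-3,0],"rotation":[0,0,0],"fingers":2},{"travel":[0,-7,0],"rotation":[0,0,0],"fingers":2},{"travel":[0,-11,0],"rotation":[0,0,0],"fingers":2},{"travel":[0,-15,0],"rotation":[0,0,0],"fingers":2},{"travel":[0,-17.5,0],"rotation":[0,0,0],"fingers":2}])

```text
t: 5.12
eef_pos: [505.2, -36.9, 75.0]
tool_rot: [0.015, 3.14, -0.0]
wrist_force: [0.9, 1.8, -0.3]
grip_width: 24.6
gripper_force: 21.2
```

Emit:
arm_command(steps=[{"travel":[0,0,0],"rotation":[0,0,0],"fingers":5},{"travel":[0,0,0],"rotation":[0,0,0],"fingers":5},{"travel":[0,0,-6],"rotation":[0,0,0],"fingers":5},{"travel":[0,0,-12],"rotation":[0,0,0],"fingers":8.5},{"travel":[0,0,-17],"rotation":[0,0,0],"fingers":8.5}])

```text
t: 5.75
eef_pos: [504.6, -34.2, 246.7]
tool_rot: [0.011, 3.141, -0.0]
wrist_force: [0.9, 0.3, -0.2]
grip_width: 83.4
gripper_force: 0.0
```

Run:
```python
from h import *
s=telemetry.get_state();print(s['qpos'].round(2),s['eef_pos'])
a=snap('top','top1.png');cal=eyes.get_calibration('top')
for l in lids(a,cal,66,roi=(150,370,160,280)):print(l)
plan((540,-300,230),(1,0))
```

```text
[-0.13  0.28  1.93  0.    0.93 -1.69] [504.62119608 -34.1511888  246.73295341]
([323.4, 216.5], 138.0, [498.9, -265.8, 66.0])
([348.2, 214.5], 148.0, [507.6, -356.2, 66.0])
([171.9, 195.0], 136.0, [567.8, 289.6, 66.0])
([320.4, 189.8], 137.5, [596.5, -254.5, 66.0])
travel [-3.46, -26.53, 2.29] rot [[0.3, 0.4, 89.6], [-0.4, 0.3, -90.4]]
```

Emit:
arm_command(steps=[{"travel":[-3.5,-6,0],"rotation":[0,0,10],"fingers":8.5},{"travel":[-3.5,-11,0],"rotation":[0,0,20],"fingers":8.5},{"travel":[-3.5,-16,0],"rotation":[0,0,30],"fingers":8.5},{"travel":[-3.5,-20,0],"rotation":[0,0,40],"fingers":8.5},{"travel":[-3.5,-20,0],"rotation":[0,0,50],"fingers":8.5}])

```text
t: 6.42
eef_pos: [538.1, -237.2, 244.1]
tool_rot: [1.35, 2.836, -0.001]
wrist_force: [-0.2, 0.9, -0.6]
grip_width: 84.9
gripper_force: 0.0
```

Emit:
arm_command(steps=[{"travel":[0,0,0],"rotation":[0,0,10],"fingers":8.5},{"travel":[0,0,0],"rotation":[0,0,20],"fingers":8.5},{"travel":[0,0,0],"rotation":[0,0,30],"fingers":8.5},{"travel":[0,0,0],"rotation":[0,0,39.6],"fingers":8.5},{"travel":[0,0,0],"rotation":[0,0,39.6],"fingers":8.5}])

```text
t: 7.05
eef_pos: [538.1, -234.5, 244.2]
tool_rot: [-2.221, -2.222, 0.0]
wrist_force: [-0.2, -0.4, -0.5]
grip_width: 84.7
gripper_force: 0.0
```

Run:
```python
from h import *
T=wristT();a=snap('wrist','w4.png');print(Ttool()[:3,3])
for l in lids(a,eyes.get_calibration('wrist'),66,T,amin=250):print(l)
plan((540,-240,230),(1,0))
```

```text
[ 538.07761697 -234.70718873  244.29187593]
([314.8, 191.2], 401.0, [602.6, -258.0, 66.0])
([433.4, 66.1], 415.0, [715.5, -123.5, 66.0])
travel [-0.53, 0.19, 1.43] rot [[-0.0, -0.0, 0.2], [0.0, -0.0, -179.8]]
```

View pics/w4.png

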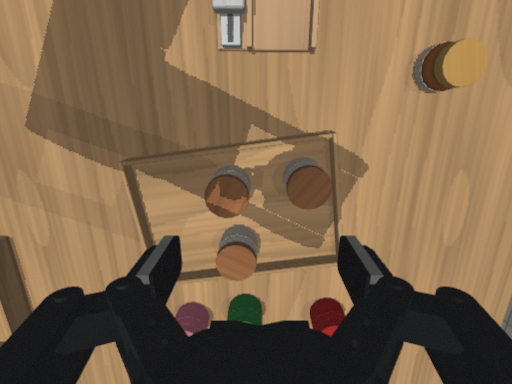

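The wrist picture shows three lids at about (308,187), (227,196) and (237,262).

Run:
```python
from h import *
T=wristT()
for p in[(308,187),(227,196),(237,262)]:print(ray(eyes.get_calibration('wrist'),p,66,T)[0].round(1))
plan((597,-257,100),(1,0))
```

```text
[ 594.3 -252.9   66. ]
[ 499.7 -264.2   66. ]
[ 509.5 -353.3   66. ]
travel [-2.25, 5.89, 14.43] rot [[-0.0, -0.0, 0.2], [0.0, -0.0, -179.8]]
```

Emit:
arm_command(steps=[{"travel":[-1.9,5.7,5],"rotation":[0,0,0],"fingers":8.5},{"travel":[-1.9,5.7,10],"rotation":[0,0,0],"fingers":8.5},{"travel":[-1.9,5.7,15],"rotation":[0,0,0],"fingers":8.5},{"travel":[-1.9,5.7,19.3],"rotation":[0,0,0],"fingers":8.5},{"travel":[-1.9,5.7,19.3],"rotation":[0,0,0],"fingers":8.5}])

```text
t: 7.72
eef_pos: [592.8, -253.2, 48.4]
tool_rot: [-2.215, -2.22, 0.003]
wrist_force: [0.0, 0.6, -0.0]
grip_width: 84.7
gripper_force: 0.0
```

Emit:
arm_command(steps=[{"travel":[0,0,0],"rotation":[0,0,0],"fingers":4.8},{"travel":[0,0,0],"rotation":[0,0,0],"fingers":4.8},{"travel":[0,0,0],"rotation":[0,0,0],"fingers":4.8},{"travel":[0,0,0],"rotation":[0,0,0],"fingers":4.8}], force=25)

```text
t: 8.22
eef_pos: [596.1, -255.2, 53.7]
tool_rot: [2.22, 2.218, 0.002]
wrist_force: [0.3, 0.9, 5.0]
grip_width: 53.3
gripper_force: 25.3
```

Emit:
arm_command(steps=[{"travel":[0,0,-4],"rotation":[0,0,0],"fingers":4.8},{"travel":[0,0,-8],"rotation":[0,0,0],"fingers":4.8},{"travel":[0,0,-12],"rotation":[0,0,0],"fingers":4.8},{"travel":[0,0,-12],"rotation":[0,0,0],"fingers":4.8}])

```text
t: 8.72
eef_pos: [597.0, -255.7, 176.4]
tool_rot: [2.217, 2.215, 0.004]
wrist_force: [0.8, -0.1, -1.8]
grip_width: 53.8
gripper_force: 27.8
```

Run:
```python
from h import *
s=telemetry.get_state();print(s['eef_pos'],s['grip_width'],s['gripper_force'])
a=snap('top','top2.png');cal=eyes.get_calibration('top')
for z in(66,):
  for l in lids(a,cal,z,roi=(150,370,150,280),amin=40):print(l)
for y in (226,166,106): plan((562.3+.0093*(y-139),y,57),(1,-.0093))
```

```text
[ 596.98307565 -255.66213226  176.40492925] 53.78545902860477 27.835571765899658
([347.2, 213.4], 74.0, [511.8, -352.8, 66.0])
travel [48.14, -3.39, 11.61] rot [[0.2, 0.1, 0.5], [-0.2, 0.4, -179.5]]
travel [42.14, -3.44, 11.62] rot [[0.2, 0.1, 0.5], [-0.2, 0.4, -179.5]]
travel [36.14, -3.49, 11.64] rot [[0.2, 0.1, 0.5], [-0.2, 0.4, -179.5]]
```

Emit:
arm_command(steps=[{"travel":[6,-1,0],"rotation":[0,0,0.5],"fingers":4.8},{"travel":[12,-2,0],"rotation":[0,0,0.5],"fingers":4.8},{"travel":[18,-3,0],"rotation":[0,0,0.5],"fingers":4.8},{"travel":[24,-3.4,0],"rotation":[0,0,0.5],"fingers":4.8},{"travel":[30,-3.4,0],"rotation":[0,0,0.5],"fingers":4.8}])

```text
t: 9.4
eef_pos: [560.4, 47.2, 171.0]
tool_rot: [-2.233, -2.21, 0.001]
wrist_force: [1.5, -0.4, -1.8]
grip_width: 53.3
gripper_force: 27.8
```

Emit:
arm_command(steps=[{"travel":[6,0,0],"rotation":[0,0,0],"fingers":4.8},{"travel":[12,0,0],"rotation":[0,0,0],"fingers":4.8},{"travel":[18.1,0,2],"rotation":[0,0,0],"fingers":4.8},{"travel":[18.1,0,4],"rotation":[0,0,0],"fingers":4.8},{"travel":[18.1,0,4],"rotation":[0,0,0],"fingers":4.8}])

```text
t: 10.02
eef_pos: [561.6, 226.5, 129.5]
tool_rot: [-2.23, -2.211, 0.005]
wrist_force: [-0.8, -0.3, -0.8]
grip_width: 53.1
gripper_force: 27.8
```

Emit:
arm_command(steps=[{"travel":[0,0,0],"rotation":[0,0,0],"fingers":4.8},{"travel":[0,0,0],"rotation":[0,0,0],"fingers":4.8},{"travel":[0,0,0],"rotation":[0,0,0],"fingers":4.8},{"travel":[0,0,0],"rotation":[0,0,0],"fingers":4.8}])

```text
t: 10.52
eef_pos: [563.5, 226.1, 131.7]
tool_rot: [2.233, 2.209, 0.001]
wrist_force: [0.3, 0.5, -1.4]
grip_width: 53.4
gripper_force: 27.8
```

Run:
```python
from h import *
s=telemetry.get_state();print(s['eef_pos'],s['tool_rot'],s['grip_width'],s['gripper_force'])
T=wristT();a=snap('wrist','w5.png')
cal=eyes.get_calibration('wrist');p=[(562.3+.0093*(y-139),y,70) for y in(226,289)];print(proj(cal,p,T))
plan((563,226,57),(1,-.0093))
```

```text
[563.45767213 226.09488677 131.68997274] [2.23335839e+00 2.20911784e+00 7.33941709e-04] 53.361688252042086 27.798873782157898
[[259.46798403 210.84847833]
 [259.28640849 122.83351704]]
travel [-0.02, -0.04, 7.46] rot [[0.0, -0.0, -0.1], [-0.0, -0.0, 179.9]]
```

View pics/w5.png

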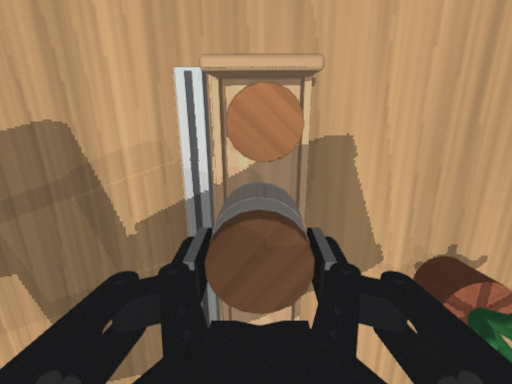

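Jar0 is at (265,121), about 4 mm off the lane centre, and the held jar is lined up with the lane. Lowering it now.

Emit:
arm_command(steps=[{"travel":[0,0,3],"rotation":[0,0,0],"fingers":4.8},{"travel":[0,0,6],"rotation":[0,0,0],"fingers":4.8},{"travel":[0,0,7],"rotation":[0,0,0],"fingers":4.8},{"travel":[0,0,7.3],"rotation":[0,0,0],"fingers":4.8},{"travel":[0,0,7.3],"rotation":[0,0,0],"fingers":4.8}])

```text
t: 11.2
eef_pos: [563.7, 226.6, 59.1]
tool_rot: [2.233, 2.21, 0.001]
wrist_force: [0.3, 0.0, -1.0]
grip_width: 53.2
gripper_force: 27.8
```

Emit:
arm_command(steps=[{"travel":[0,0,0.1],"rotation":[0,0,0],"fingers":4.8},{"travel":[0,0,0.2],"rotation":[0,0,0],"fingers":4.8},{"travel":[0,0,0.2],"rotation":[0,0,0],"fingers":4.8}])

```text
t: 11.58
eef_pos: [563.8, 226.7, 57.7]
tool_rot: [2.232, 2.209, 0.002]
wrist_force: [-4.2, -1.3, 14.1]
grip_width: 53.2
gripper_force: 29.3
```

Emit:
arm_command(steps=[{"travel":[0,0,-0.2],"rotation":[0,0,0],"fingers":6},{"travel":[0,0,-0.2],"rotation":[0,0,0],"fingers":7.5},{"travel":[0,0,-0.2],"rotation":[0,0,0],"fingers":8.5},{"travel":[0,0,-6],"rotation":[0,0,0],"fingers":8.5},{"travel":[0,0,-12],"rotation":[0,0,0],"fingers":8.5}])

```text
t: 12.2
eef_pos: [562.6, 226.2, 176.9]
tool_rot: [-2.232, -2.209, 0.003]
wrist_force: [1.0, 0.8, 0.1]
grip_width: 85.2
gripper_force: 0.0
```

Run:
```python
from h import *
plan((520,-240,180),(1,0))
```

```text
travel [-46.66, -3.78, -0.27] rot [[-0.1, 0.0, -0.6], [0.1, 0.2, 179.4]]
```

Emit:
arm_command(steps=[{"travel":[-6,0,0],"rotation":[0,0,0],"fingers":8.5},{"travel":[-12,-1,0],"rotation":[0,0,0],"fingers":8.5},{"travel":[-18,-2,0],"rotation":[0,0,0],"fingers":8.5},{"travel":[-24,-3,0],"rotation":[0,0,0],"fingers":8.5},{"travel":[-30,-4,0],"rotation":[0,0,0],"fingers":8.5}])

```text
t: 12.82
eef_pos: [519.6, -75.0, 176.4]
tool_rot: [2.233, 2.21, 0.0]
wrist_force: [0.2, 0.1, -0.3]
grip_width: 84.9
gripper_force: 0.0
```

Emit:
arm_command(steps=[{"travel":[-5,0,-2],"rotation":[0,0,0],"fingers":8.5},{"travel":[-9,0,-4],"rotation":[0,0,0],"fingers":8.5},{"travel":[-13,0,-6],"rotation":[0,0,0],"fingers":8.5},{"travel":[-13,0,-6],"rotation":[0,0,0],"fingers":8.5},{"travel":[-13,0,-6],"rotation":[0,0,0],"fingers":8.5}])

```text
t: 13.45
eef_pos: [518.3, -202.8, 235.8]
tool_rot: [-2.233, -2.209, 0.0]
wrist_force: [-0.4, 0.5, -0.6]
grip_width: 84.9
gripper_force: 0.0
```

```bash
cat >> h.py <<'E'
def wcirc(a,T,z,guesses):
    """refine lid centres near predicted world guesses using Hough circles"""
    cal=eyes.get_calibration('wrist');g=cv2.medianBlur(cv2.cvtColor(a,cv2.COLOR_RGB2GRAY),3)
    for w in guesses:
        p=proj(cal,[*w,z],T)[0]; q=proj(cal,[w[0]+27,w[1],z],T)[0]; r=np.hypot(*(p-q))
        c=cv2.HoughCircles(g,cv2.HOUGH_GRADIENT,1.5,10,param1=80,param2=12,minRadius=int(r*.85),maxRadius=int(r*1.15)+1)
        if c is None: print(w,'none');continue
        c=c[0];d=np.hypot(*(c[:,:2]-p).T);c=c[np.argsort(d)][:2]
        for k in c: print(w,'pred px',p.round(),'found',k.round(),ray(cal,k[:2],z,T)[0].round(1))
E
python3 - <<'E'
from h import *
T=wristT();a=snap('wrist','w6.png');print(T[:3,3].round(),Ttool()[:3,3])
wcirc(a,T,66,[(499.3,-265),(508.5,-355)])
plan((499.3,-265,51),(1,0))
E
```

```text
[ 519. -127.  359.] [ 518.28641457 -202.30399225  235.66914888]
(499.3, -265) pred px [244. 225.] found [244. 223.  23.] [ 498.7 -262.3   66. ]
(499.3, -265) pred px [244. 225.] found [242. 206.  21.] [ 497.5 -241.5   66. ]
(508.5, -355) pred px [253. 289.] found [254. 286.  19.] [ 509.6 -350.4   66. ]
(508.5, -355) pred px [253. 289.] found [254. 265.  19.] [ 510.1 -319.5   66. ]
travel [-6.3, -1.81, 18.46] rot [[-0.1, -0.0, -0.6], [-0.1, 0.1, 179.4]]
```

View pics/w6.png

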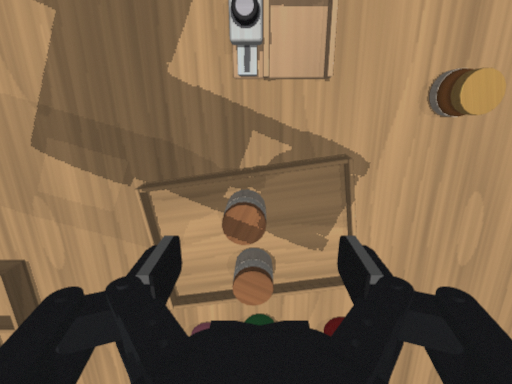

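Both jars are still where they were, at (244,223) and (254,286). Grasping jar B.

Emit:
arm_command(steps=[{"travel":[-6.1,-1.8,5],"rotation":[0,0,0],"fingers":8.5},{"travel":[-6.1,-1.8,10],"rotation":[0,0,0],"fingers":8.5},{"travel":[-6.1,-1.8,15],"rotation":[0,0,0],"fingers":8.5},{"travel":[-6.1,-1.8,18.4],"rotation":[0,0,0],"fingers":8.5},{"travel":[-6.1,-1.8,18.4],"rotation":[0,0,0],"fingers":8.5}])

```text
t: 14.12
eef_pos: [498.4, -261.9, 49.8]
tool_rot: [-2.228, -2.207, 0.002]
wrist_force: [-0.3, 0.3, 1.4]
grip_width: 85.0
gripper_force: 0.0
```

Emit:
arm_command(steps=[{"travel":[0,0,0],"rotation":[0,0,0],"fingers":4.8},{"travel":[0,0,0],"rotation":[0,0,0],"fingers":4.8},{"travel":[0,0,0],"rotation":[0,0,0],"fingers":4.8},{"travel":[0,0,0],"rotation":[0,0,0],"fingers":4.8}], force=25)

```text
t: 14.62
eef_pos: [501.0, -264.1, 54.0]
tool_rot: [2.231, 2.208, 0.001]
wrist_force: [1.3, 3.2, 5.3]
grip_width: 53.3
gripper_force: 25.4
```

Emit:
arm_command(steps=[{"travel":[0,0,-4],"rotation":[0,0,0],"fingers":4.8},{"travel":[0,0,-8],"rotation":[0,0,0],"fingers":4.8},{"travel":[0,0,-12],"rotation":[0,0,0],"fingers":4.8},{"travel":[0,0,-12],"rotation":[0,0,0],"fingers":4.8},{"travel":[0,0,-12],"rotation":[0,0,0],"fingers":4.8}])

```text
t: 15.25
eef_pos: [500.1, -263.8, 172.8]
tool_rot: [2.232, 2.209, 0.0]
wrist_force: [-0.4, -0.4, -2.3]
grip_width: 53.2
gripper_force: 27.7
```

Run:
```python
from h import *
plan((562.5,166,130),(1,-.0093))
```

```text
travel [43.05, 5.8, 4.26] rot [[0.0, 0.0, -0.1], [0.0, -0.1, 179.9]]
```

Emit:
arm_command(steps=[{"travel":[6,1,0],"rotation":[0,0,0],"fingers":4.8},{"travel":[12,2,0],"rotation":[0,0,0],"fingers":4.8},{"travel":[18,3,0],"rotation":[0,0,0],"fingers":4.8},{"travel":[24,4.5,0],"rotation":[0,0,0],"fingers":4.8},{"travel":[30,5.8,0],"rotation":[0,0,0],"fingers":4.8}])

```text
t: 15.88
eef_pos: [560.8, 37.4, 171.2]
tool_rot: [-2.232, -2.209, 0.002]
wrist_force: [1.7, -0.1, -1.0]
grip_width: 53.1
gripper_force: 27.7
```

Emit:
arm_command(steps=[{"travel":[6,0,0],"rotation":[0,0,0],"fingers":4.8},{"travel":[10,0,0],"rotation":[0,0,0],"fingers":4.8},{"travel":[13,0,2],"rotation":[0,0,0],"fingers":4.8},{"travel":[13,0,4.2],"rotation":[0,0,0],"fingers":4.8},{"travel":[13,0,4.2],"rotation":[0,0,0],"fingers":4.8}])

```text
t: 16.5
eef_pos: [560.7, 165.3, 127.9]
tool_rot: [-2.23, -2.209, 0.006]
wrist_force: [0.4, -0.1, -1.2]
grip_width: 53.4
gripper_force: 27.6
```

Emit:
arm_command(steps=[{"travel":[0,0,0],"rotation":[0,0,0],"fingers":4.8},{"travel":[0,0,0],"rotation":[0,0,0],"fingers":4.8},{"travel":[0,0,0],"rotation":[0,0,0],"fingers":4.8}])

```text
t: 16.88
eef_pos: [563.0, 165.1, 130.9]
tool_rot: [2.233, 2.209, 0.001]
wrist_force: [-0.4, -0.4, -1.2]
grip_width: 53.2
gripper_force: 27.7
```

Run:
```python
from h import *
T=wristT();a=snap('wrist','w7.png');print(Ttool()[:3,3])
wcirc(a,T,70,[(563,226),(566,287)])
plan((562.5,166,57),(1,-.0093))
```

```text
[562.90864109 165.18929525 130.8453218 ]
(563, 226) pred px [259. 126.] found [260. 122.  40.] [563.9 228.5  70. ]
(563, 226) pred px [259. 126.] found [265. 134.  46.] [566.8 220.6  70. ]
(566, 287) pred px [263.  22.] found [266.  23.  42.] [568.1 286.1  70. ]
(566, 287) pred px [263.  22.] found [257.  19.  52.] [562.7 288.5  70. ]
travel [0.08, -0.05, 7.38] rot [[0.0, -0.0, -0.1], [-0.0, -0.1, 179.9]]
```

Emit:
arm_command(steps=[{"travel":[0,0,3],"rotation":[0,0,0],"fingers":4.8},{"travel":[0,0,6],"rotation":[0,0,0],"fingers":4.8},{"travel":[0,0,6.9],"rotation":[0,0,0],"fingers":4.8},{"travel":[0,0,7.2],"rotation":[0,0,0],"fingers":4.8},{"travel":[0,0,7.3],"rotation":[0,0,0],"fingers":4.8}])

```text
t: 17.55
eef_pos: [563.1, 165.5, 58.1]
tool_rot: [2.233, 2.209, 0.001]
wrist_force: [-2.3, 2.0, 5.7]
grip_width: 52.9
gripper_force: 28.1
```

Contact at 6 N. Releasing.

Emit:
arm_command(steps=[{"travel":[0,0,0],"rotation":[0,0,0],"fingers":6},{"travel":[0,0,0],"rotation":[0,0,0],"fingers":7.5},{"travel":[0,0,0],"rotation":[0,0,0],"fingers":8.5},{"travel":[0,0,-6],"rotation":[0,0,0],"fingers":8.5},{"travel":[0,0,-12],"rotation":[0,0,0],"fingers":8.5}])

```text
t: 18.18
eef_pos: [562.0, 165.3, 178.3]
tool_rot: [-2.232, -2.209, 0.002]
wrist_force: [1.1, -0.2, 0.4]
grip_width: 85.0
gripper_force: 0.0
```

Emit:
arm_command(steps=[{"travel":[-6,0,0],"rotation":[0,0,0],"fingers":8.5},{"travel":[-12,-1,0],"rotation":[0,0,0],"fingers":8.5},{"travel":[-18,-2,0],"rotation":[0,0,0],"fingers":8.5},{"travel":[-24,-3,0],"rotation":[0,0,0],"fingers":8.5},{"travel":[-30,-4,0],"rotation":[0,0,0],"fingers":8.5}])

```text
t: 18.8
eef_pos: [519.0, -136.0, 177.6]
tool_rot: [2.232, 2.21, 0.0]
wrist_force: [1.2, -0.8, 0.4]
grip_width: 84.8
gripper_force: 0.0
```

Emit:
arm_command(steps=[{"travel":[-5,0,-2],"rotation":[0,0,0],"fingers":8.5},{"travel":[-9,-1,-4],"rotation":[0,0,0],"fingers":8.5},{"travel":[-13,-1,-6],"rotation":[0,0,0],"fingers":8.5},{"travel":[-13,-1,-6],"rotation":[0,0,0],"fingers":8.5},{"travel":[-13,-1,-6],"rotation":[0,0,0],"fingers":8.5}])

```text
t: 19.42
eef_pos: [507.8, -263.7, 237.0]
tool_rot: [-2.233, -2.209, -0.0]
wrist_force: [0.2, 0.5, 0.2]
grip_width: 84.9
gripper_force: 0.0
```

Run:
```python
from h import *
T=wristT();a=snap('wrist','w8.png');print(Ttool()[:3,3])
wcirc(a,T,66,[(509,-352.5)])
t=snap('top','top3.png')
for l in lids(t,eyes.get_calibration('top'),66,roi=(150,370,150,280),amin=40):print(l)
plan((509,-352.5,51),(1,0))
```

```text
[ 507.73318274 -263.16430016  236.79888676]
(509, -352.5) pred px [262. 244.] found [260. 241.  23.] [ 507.4 -347.9   66. ]
(509, -352.5) pred px [262. 244.] found [260. 229.  20.] [ 507.6 -331.9   66. ]
([204.3, 198.8], 40.0, [556.0, 170.5, 66.0])
([186.9, 198.1], 56.5, [557.5, 234.1, 66.0])
([173.4, 196.6], 70.5, [562.0, 283.7, 66.0])
travel [-8.97, 0.22, 18.57] rot [[-0.1, -0.0, -0.6], [-0.1, 0.1, 179.4]]
```

Emit:
arm_command(steps=[{"travel":[-5,0.1,4],"rotation":[0,0,0],"fingers":8.5},{"travel":[-8.8,0.1,9],"rotation":[0,0,0],"fingers":8.5},{"travel":[-8.8,0.1,14],"rotation":[0,0,0],"fingers":8.5},{"travel":[-8.8,0.1,18.5],"rotation":[0,0,0],"fingers":8.5},{"travel":[-8.8,0.1,18.5],"rotation":[0,0,0],"fingers":8.5}])

```text
t: 20.15
eef_pos: [506.3, -349.6, 49.1]
tool_rot: [-2.227, -2.206, 0.001]
wrist_force: [0.1, 0.1, 0.6]
grip_width: 85.1
gripper_force: 0.0
```

Emit:
arm_command(steps=[{"travel":[0,0,0],"rotation":[0,0,0],"fingers":4.8},{"travel":[0,0,0],"rotation":[0,0,0],"fingers":4.8},{"travel":[0,0,0],"rotation":[0,0,0],"fingers":4.8},{"travel":[0,0,0],"rotation":[0,0,0],"fingers":4.8}], force=25)

```text
t: 20.65
eef_pos: [509.4, -352.5, 54.6]
tool_rot: [2.23, 2.208, 0.001]
wrist_force: [1.2, 2.4, 5.3]
grip_width: 53.2
gripper_force: 25.6
```

Emit:
arm_command(steps=[{"travel":[0,0,-4],"rotation":[0,0,0],"fingers":4.8},{"travel":[0,0,-8],"rotation":[0,0,0],"fingers":4.8},{"travel":[0,0,-12],"rotation":[0,0,0],"fingers":4.8},{"travel":[0,0,-12],"rotation":[0,0,0],"fingers":4.8},{"travel":[0,0,-12],"rotation":[0,0,0],"fingers":4.8}])

```text
t: 21.28
eef_pos: [508.2, -351.9, 173.0]
tool_rot: [2.232, 2.209, 0.0]
wrist_force: [0.6, 0.2, -1.5]
grip_width: 53.4
gripper_force: 27.7
```

Run:
```python
from h import *
plan((562,106,130),(1,-.0093))
```

```text
travel [45.85, 4.91, 4.27] rot [[0.0, 0.0, -0.1], [0.1, -0.1, 179.9]]
```

Emit:
arm_command(steps=[{"travel":[6,1,0],"rotation":[0,0,0],"fingers":4.8},{"travel":[12,2,0],"rotation":[0,0,0],"fingers":4.8},{"travel":[18,3,0],"rotation":[0,0,0],"fingers":4.8},{"travel":[24,4,0],"rotation":[0,0,0],"fingers":4.8},{"travel":[30,4.9,0],"rotation":[0,0,0],"fingers":4.8}])

```text
t: 21.9
eef_pos: [559.8, -50.6, 171.3]
tool_rot: [-2.232, -2.209, 0.001]
wrist_force: [1.3, 0.1, -1.5]
grip_width: 53.3
gripper_force: 27.7
```

Emit:
arm_command(steps=[{"travel":[6,0,0],"rotation":[0,0,0],"fingers":4.8},{"travel":[12,0,0],"rotation":[0,0,0],"fingers":4.8},{"travel":[15.8,0,2],"rotation":[0,0,0],"fingers":4.8},{"travel":[15.8,0,4.2],"rotation":[0,0,0],"fingers":4.8},{"travel":[15.8,0,4.2],"rotation":[0,0,0],"fingers":4.8}])

```text
t: 22.52
eef_pos: [560.1, 105.7, 128.2]
tool_rot: [-2.23, -2.209, 0.006]
wrist_force: [0.3, -0.5, -1.7]
grip_width: 52.8
gripper_force: 27.7
```

Emit:
arm_command(steps=[{"travel":[0,0,0],"rotation":[0,0,0],"fingers":4.8},{"travel":[0,0,0],"rotation":[0,0,0],"fingers":4.8},{"travel":[0,0,0],"rotation":[0,0,0],"fingers":4.8}])

```text
t: 22.9
eef_pos: [562.3, 105.0, 130.9]
tool_rot: [2.233, 2.209, 0.001]
wrist_force: [0.3, 0.6, -1.0]
grip_width: 53.4
gripper_force: 27.7
```

Run:
```python
from h import *
T=wristT();a=snap('wrist','w9.png');print(Ttool()[:3,3])
wcirc(a,T,70,[(562.5,166),(564,227)])
plan((562,106,57),(1,-.0093))
```

```text
[562.27385011 105.07673137 130.84646435]
(562.5, 166) pred px [259. 126.] found [259. 128.  40.] [562.2 164.4  70. ]
(562.5, 166) pred px [259. 126.] found [254. 118.  46.] [559.3 171.3  70. ]
(564, 227) pred px [260.  21.] found [259.  25.  44.] [562.9 225.2  70. ]
(564, 227) pred px [260.  21.] found [263.  16.  52.] [565.7 229.9  70. ]
travel [0.09, -0.03, 7.38] rot [[0.0, -0.0, -0.1], [-0.0, -0.1, 179.9]]
```

View pics/w9.png

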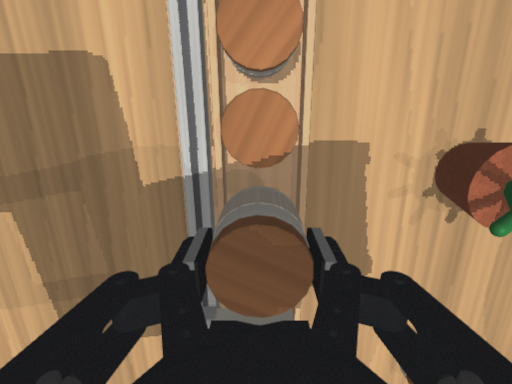

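Run:
```python
from h import *
T=wristT();cal=eyes.get_calibration('wrist')
print(ray(cal,[(290,310),(210,305),(265,316)],72,T).round(),ray(cal,[(290,310),(210,305)],28,T).round())
print(proj(cal,[(535,-8,72),(592,-8,72),(505,-8,50)],T).round())
```

```text
[[586.  18.  72.]
 [521.  24.  72.]
 [565.  13.  72.]] [[592. -21.  28.]
 [511. -14.  28.]]
[[229. 336.]
 [296. 335.]
 [199. 317.]]
```

Emit:
arm_command(steps=[{"travel":[0,0,3],"rotation":[0,0,0],"fingers":4.8},{"travel":[0,0,6],"rotation":[0,0,0],"fingers":4.8},{"travel":[0,0,6.9],"rotation":[0,0,0],"fingers":4.8},{"travel":[0,0,7.2],"rotation":[0,0,0],"fingers":4.8},{"travel":[0,0,7.3],"rotation":[0,0,0],"fingers":4.8}])

```text
t: 23.58
eef_pos: [561.8, 105.4, 58.6]
tool_rot: [-2.233, -2.21, 0.0]
wrist_force: [-9.6, -1.2, 21.7]
grip_width: 53.1
gripper_force: 29.7
```

Emit:
arm_command(steps=[{"travel":[0,0,-0.1],"rotation":[0,0,0],"fingers":6},{"travel":[0,0,-0.1],"rotation":[0,0,0],"fingers":7.5},{"travel":[0,0,-0.1],"rotation":[0,0,0],"fingers":8.5},{"travel":[0,0,-6],"rotation":[0,0,0],"fingers":8.5},{"travel":[0,0,-12],"rotation":[0,0,0],"fingers":8.5}])

```text
t: 24.2
eef_pos: [561.4, 105.3, 178.2]
tool_rot: [-2.232, -2.209, 0.002]
wrist_force: [1.0, 0.3, 0.3]
grip_width: 85.1
gripper_force: 0.0
```

Emit:
arm_command(steps=[{"travel":[-4,-1.5,0],"rotation":[0,0,-10],"fingers":5.5},{"travel":[-7,-3,0],"rotation":[0,0,-20],"fingers":5.5},{"travel":[-10,-4.5,0],"rotation":[0,0,-30],"fingers":5.5},{"travel":[-14.1,-5.8,0],"rotation":[0,0,-40],"fingers":5.5},{"travel":[-14.1,-5.8,0],"rotation":[0,0,-50],"fingers":5.5}])

```text
t: 24.82
eef_pos: [501.6, -37.1, 177.5]
tool_rot: [-1.085, -2.948, 0.0]
wrist_force: [0.2, -0.2, 0.7]
grip_width: 55.2
gripper_force: 0.0
```

Emit:
arm_command(steps=[{"travel":[0,0,0],"rotation":[0,0,-10],"fingers":5.5},{"travel":[0,0,0],"rotation":[0,0,-20],"fingers":5.5},{"travel":[0,0,0],"rotation":[0,0,-30],"fingers":5.5},{"travel":[0,0,0],"rotation":[0,0,-40],"fingers":5.5},{"travel":[0,0,0],"rotation":[0,0,-40],"fingers":5.5}])

```text
t: 25.45
eef_pos: [502.6, -35.0, 177.4]
tool_rot: [0.018, 3.141, -0.0]
wrist_force: [0.3, 0.5, 0.4]
grip_width: 54.9
gripper_force: 0.0
```

```bash
cat >> h.py <<'E'
def knob(a,T,z,guess):
    cal=eyes.get_calibration('wrist');g=cv2.medianBlur(cv2.cvtColor(a,cv2.COLOR_RGB2GRAY),3)
    p=proj(cal,[*guess,z],T)[0];x,y=(p-40).astype(int);q=proj(cal,[guess[0],guess[1]+13,z],T)[0];r=np.hypot(*(p-q))
    c=cv2.HoughCircles(g[max(y,0):y+80,x:x+80],cv2.HOUGH_GRADIENT,1.5,8,param1=80,param2=10,minRadius=int(r*.85),maxRadius=int(r*1.2)+1)[0]
    for k in c[:3]:
        k=k+np.r_[x,max(y,0),0];print('pred',p.round(),r.round(1),'found',k,ray(cal,k[:2],z,T)[0].round(1))
E
python3 - <<'E'
from h import *
T=wristT();a=snap('wrist','w10.png');print(Ttool()[:3,3])
knob(a,T,68,(504,-36))
plan((504,-36,75),(.0093,1))
E
```

```text
[502.53855987 -34.98889338 177.40004403]
pred [258. 193.] 14.4 found [254.75       188.75        15.44999981] [500.1 -39.3  68. ]
pred [258. 193.] 14.4 found [275.75       182.75        17.10000038] [494.7 -20.4  68. ]
pred [258. 193.] 14.4 found [286.25       184.25        17.10000038] [496.2 -11.   68. ]
travel [-0.15, -0.1, 10.24] rot [[-0.0, 0.0, -0.3], [0.0, 0.0, 179.7]]
```

View pics/w10.png

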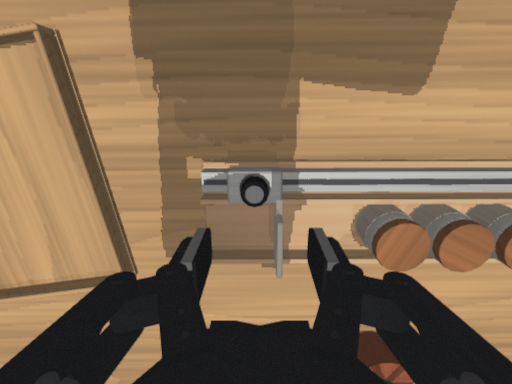

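The knob is at (255,191) and popped up, the jars stand in the lane at (400,245), (463,245) and beyond, and the tray is empty. Gripping the knob.

Emit:
arm_command(steps=[{"travel":[-0.1,-0.2,5],"rotation":[0,0,-0.3],"fingers":5.5},{"travel":[-0.1,-0.2,10.2],"rotation":[0,0,-0.3],"fingers":5.5},{"travel":[-0.1,-0.2,10.2],"rotation":[0,0,-0.3],"fingers":2},{"travel":[-0.1,-0.2,10.2],"rotation":[0,0,-0.3],"fingers":2},{"travel":[-0.1,-0.2,10.2],"rotation":[0,0,-0.3],"fingers":2}], force=20)

```text
t: 26.12
eef_pos: [503.2, -37.0, 76.4]
tool_rot: [-0.009, -3.142, 0.0]
wrist_force: [-4.1, 0.1, -16.5]
grip_width: 24.7
gripper_force: 20.8
```

Emit:
arm_command(steps=[{"travel":[0,1.5,0],"rotation":[0,0,0],"fingers":2},{"travel":[0,3,0],"rotation":[0,0,0],"fingers":2},{"travel":[0,4.5,0],"rotation":[0,0,0],"fingers":2},{"travel":[0,6,0],"rotation":[0,0,0],"fingers":2},{"travel":[0,7,0],"rotation":[0,0,0],"fingers":2}])

```text
t: 26.75
eef_pos: [503.8, 34.1, 76.0]
tool_rot: [0.007, 3.141, 0.0]
wrist_force: [-4.6, -0.8, -5.2]
grip_width: 24.7
gripper_force: 21.7
```

Emit:
arm_command(steps=[{"travel":[0,0.6,0],"rotation":[0,0,0],"fingers":2},{"travel":[0,1.2,0],"rotation":[0,0,0],"fingers":2},{"travel":[0,1.7,0],"rotation":[0,0,0],"fingers":2},{"travel":[0,2.1,0],"rotation":[0,0,0],"fingers":2},{"travel":[0,2.5,0],"rotation":[0,0,0],"fingers":2}])

```text
t: 27.38
eef_pos: [504.0, 58.5, 76.0]
tool_rot: [0.008, 3.141, -0.0]
wrist_force: [-5.0, -3.1, -4.0]
grip_width: 24.8
gripper_force: 21.8
```

Emit:
arm_command(steps=[{"travel":[0,0.3,0],"rotation":[0,0,0],"fingers":2},{"travel":[0,0.6,0],"rotation":[0,0,0],"fingers":2},{"travel":[0,0.9,0],"rotation":[0,0,0],"fingers":2},{"travel":[0,1.1,0],"rotation":[0,0,0],"fingers":2}])

```text
t: 27.88
eef_pos: [504.1, 69.4, 76.0]
tool_rot: [0.008, 3.141, -0.0]
wrist_force: [-5.1, -3.5, -3.8]
grip_width: 24.5
gripper_force: 21.8
```

Emit:
arm_command(steps=[{"travel":[0,0.2,0],"rotation":[0,0,0],"fingers":2},{"travel":[0,0.3,0],"rotation":[0,0,0],"fingers":2},{"travel":[0,0.4,0],"rotation":[0,0,0],"fingers":2}])

```text
t: 28.25
eef_pos: [504.2, 73.3, 76.0]
tool_rot: [0.008, 3.141, -0.0]
wrist_force: [-4.3, -4.6, -4.1]
grip_width: 25.0
gripper_force: 21.8
```

Emit:
arm_command(steps=[{"travel":[0,0.1,0],"rotation":[0,0,0],"fingers":2},{"travel":[0,0.2,0],"rotation":[0,0,0],"fingers":2}])

```text
t: 28.5
eef_pos: [504.2, 75.2, 76.0]
tool_rot: [0.008, 3.141, -0.0]
wrist_force: [-5.4, -5.0, -3.7]
grip_width: 24.6
gripper_force: 21.9
```

Emit:
arm_command(steps=[{"travel":[0,0.1,0],"rotation":[0,0,0],"fingers":2},{"travel":[0,0.2,0],"rotation":[0,0,0],"fingers":2}])

```text
t: 28.75
eef_pos: [504.2, 77.2, 76.0]
tool_rot: [0.008, 3.141, -0.0]
wrist_force: [-4.0, -5.7, -4.3]
grip_width: 24.2
gripper_force: 21.8
```

Emit:
arm_command(steps=[{"travel":[0,0.1,0],"rotation":[0,0,0],"fingers":2}])

```text
t: 28.88
eef_pos: [504.2, 78.2, 75.9]
tool_rot: [0.008, 3.141, -0.0]
wrist_force: [-4.2, -3.8, -4.7]
grip_width: 24.7
gripper_force: 21.8
```

Emit:
arm_command(steps=[{"travel":[0,0.1,0],"rotation":[0,0,0],"fingers":2}])

```text
t: 29.0
eef_pos: [504.2, 79.2, 76.0]
tool_rot: [0.008, 3.141, -0.0]
wrist_force: [-4.7, -10.1, -4.1]
grip_width: 24.9
gripper_force: 22.0
```

Emit:
arm_command(steps=[{"travel":[0,0.05,0],"rotation":[0,0,0],"fingers":2}])

```text
t: 29.12
eef_pos: [504.2, 79.4, 76.0]
tool_rot: [0.007, 3.141, -0.001]
wrist_force: [-4.0, -13.1, -4.1]
grip_width: 24.8
gripper_force: 22.0
```

The row is nipped: the force jumped from about 4 to 13 N. Backing off 7 mm.

Emit:
arm_command(steps=[{"travel":[0,-0.4,0],"rotation":[0,0,0],"fingers":2},{"travel":[0,-0.74,0],"rotation":[0,0,0],"fingers":2},{"travel":[0,-0.74,0],"rotation":[0,0,0],"fingers":2},{"travel":[0,-0.74,0],"rotation":[0,0,0],"fingers":2}])

```text
t: 29.62
eef_pos: [504.1, 72.4, 75.9]
tool_rot: [0.008, 3.141, 0.0]
wrist_force: [-6.0, -1.6, -2.6]
grip_width: 24.9
gripper_force: 21.9
```

Emit:
arm_command(steps=[{"travel":[0,0,0],"rotation":[0,0,0],"fingers":4.5},{"travel":[0,0,0],"rotation":[0,0,0],"fingers":5.5},{"travel":[0,0,-4],"rotation":[0,0,0],"fingers":5.5},{"travel":[0,0,-6],"rotation":[0,0,0],"fingers":5.5},{"travel":[0,0,-6],"rotation":[0,0,0],"fingers":5.5}])

```text
t: 30.25
eef_pos: [505.6, 72.3, 137.0]
tool_rot: [0.008, 3.137, 0.001]
wrist_force: [0.9, -0.3, -0.6]
grip_width: 54.9
gripper_force: 0.0
```

Run:
```python
from h import *
T=wristT();a=snap('wrist','w11.png');print(Ttool()[:3,3])
knob(a,T,68,(504.5,72.4))
plan((504.7,72.2,92),(.0093,1))
```

```text
[504.87656987  72.24051237 135.94181428]
pred [260. 206.] 17.1 found [258.75 201.25  18.5 ] [500.4  71.7  68. ]
pred [260. 206.] 17.1 found [273.75 198.25  18.5 ] [498.  83.  68.]
pred [260. 206.] 17.1 found [282.75       195.25        15.19999981] [495.7  89.7  68. ]
travel [0.03, -0.01, 4.39] rot [[0.0, 0.1, 0.2], [-0.2, 0.0, -179.8]]
```

View pics/w11.png

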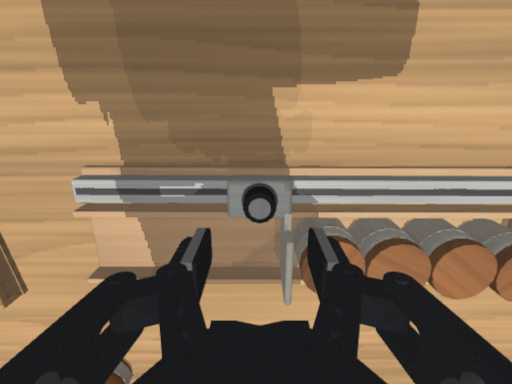

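The knob is centred under the tool at (259,205) and there is a small gap between panel and row. Closing the fingers and pressing to lock.

Emit:
arm_command(steps=[{"travel":[0,0,0],"rotation":[0,0,0.2],"fingers":0},{"travel":[0,0,2],"rotation":[0,0,0.2],"fingers":0},{"travel":[0,0,4],"rotation":[0,0,0.2],"fingers":0},{"travel":[0,0,4.4],"rotation":[0,0,0.2],"fingers":0},{"travel":[0,0,4.4],"rotation":[0,0,0.2],"fingers":0}])

```text
t: 30.92
eef_pos: [503.8, 72.1, 90.9]
tool_rot: [-0.014, -3.14, 0.0]
wrist_force: [0.1, -1.0, 0.8]
grip_width: -0.1
gripper_force: 0.0
```

Emit:
arm_command(steps=[{"travel":[0,0,0.5],"rotation":[0,0,0],"fingers":0},{"travel":[0,0,1],"rotation":[0,0,0],"fingers":0},{"travel":[0,0,1.4],"rotation":[0,0,0],"fingers":0},{"travel":[0,0,1.7],"rotation":[0,0,0],"fingers":0},{"travel":[0,0,1.9],"rotation":[0,0,0],"fingers":0}])

```text
t: 31.55
eef_pos: [504.3, 72.1, 72.2]
tool_rot: [0.014, 3.141, 0.0]
wrist_force: [2.2, -1.0, 4.3]
grip_width: -0.3
gripper_force: 2.4
```

Emit:
arm_command(steps=[{"travel":[0,0,0.1],"rotation":[0,0,0],"fingers":0},{"travel":[0,0,0.15],"rotation":[0,0,0],"fingers":0},{"travel":[0,0,0.15],"rotation":[0,0,0],"fingers":0}])

```text
t: 31.92
eef_pos: [504.4, 72.1, 71.6]
tool_rot: [0.014, 3.141, 0.0]
wrist_force: [-2.2, -0.8, 22.8]
grip_width: -0.0
gripper_force: 11.4
```

Stop reached at 23 N. Releasing and looking.

Emit:
arm_command(steps=[{"travel":[0,0,-1],"rotation":[0,0,0],"fingers":0},{"travel":[0,0,-4],"rotation":[0,0,0],"fingers":0},{"travel":[0,0,-8],"rotation":[0,0,0],"fingers":0},{"travel":[-3,0,-13],"rotation":[0,0,0],"fingers":0},{"travel":[-3,0,-13],"rotation":[0,0,0],"fingers":0}])

```text
t: 32.55
eef_pos: [537.6, 72.0, 204.5]
tool_rot: [0.014, 3.134, 0.001]
wrist_force: [-0.4, 0.0, -0.0]
grip_width: 0.3
gripper_force: 0.0
```

Run:
```python
from h import *
T=wristT();a=snap('wrist','w12.png');print(Ttool()[:3,3])
cal=eyes.get_calibration('wrist')
print('knob px if locked/popped at y=72',proj(cal,[(504.7,72.2,57),(504.7,72.2,68)],T).round(1))
print('panel top face pred',proj(cal,[(532,99.2,72),(590,99.5,72)],T).round(1))
t=snap('top','top4.png')
c=np.vstack([cv2.resize(t[180:230,150:290],(784,280),interpolation=cv2.INTER_CUBIC),cv2.resize(a[80:260,128:512],(784,318))]);cv2.imwrite('pics/c12.png',c[:,:,::-1])
```

```text
[535.32166114  71.88523892 202.39993163]
knob px if locked/popped at y=72 [[259.3 147.1]
 [259.3 149. ]]
panel top face pred [[287.2 177.2]
 [286.3 230.9]]
```

View pics/c12.png

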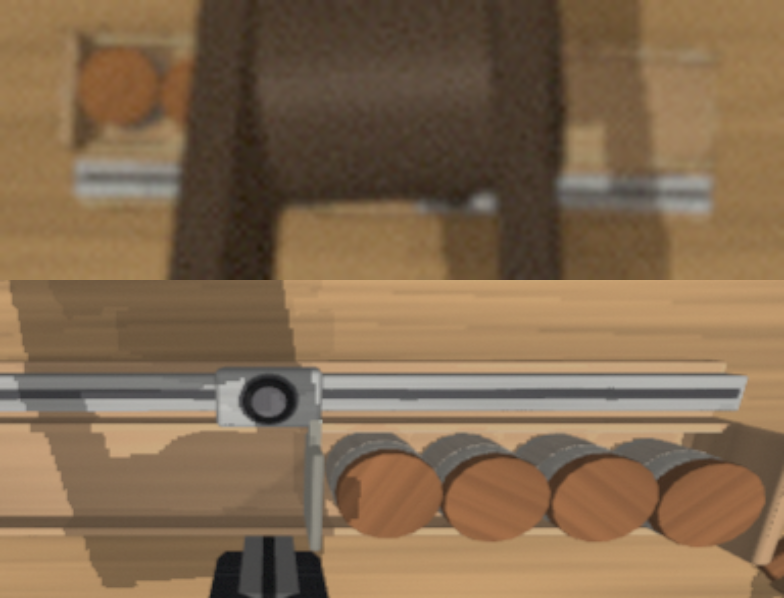

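The knob looks low (concentric cap at about (268,398) in the crop), the row is together, and there's a small gap at the panel. I'll check the knob height by touch, without pressing it.

Emit:
arm_command(steps=[{"travel":[3,0,4],"rotation":[0,0,0],"fingers":0},{"travel":[3,0,9],"rotation":[0,0,0],"fingers":0},{"travel":[3,0,11.5],"rotation":[0,0,0],"fingers":0},{"travel":[3,0,12],"rotation":[0,0,0],"fingers":0},{"travel":[3,0,12.1],"rotation":[0,0,0],"fingers":0}])

```text
t: 33.28
eef_pos: [503.5, 72.1, 79.6]
tool_rot: [-0.014, -3.14, 0.0]
wrist_force: [0.6, -0.5, 0.4]
grip_width: -0.1
gripper_force: 0.0
```

Emit:
arm_command(steps=[{"travel":[0,0,0],"rotation":[0,0,0],"fingers":0},{"travel":[0,0,0],"rotation":[0,0,0],"fingers":0}])

```text
t: 33.52
eef_pos: [504.5, 72.1, 80.6]
tool_rot: [0.014, 3.14, 0.0]
wrist_force: [0.2, 0.7, -0.5]
grip_width: -0.3
gripper_force: 0.0
```

There's no contact 6 mm below the popped-up height, so the knob is locked. Retreating.

Emit:
arm_command(steps=[{"travel":[0,0,-5],"rotation":[0,0,0],"fingers":0},{"travel":[0,0,-10],"rotation":[0,0,0],"fingers":0},{"travel":[0,0,-15],"rotation":[0,0,0],"fingers":0},{"travel":[0,-6,-15],"rotation":[0,0,0],"fingers":0},{"travel":[0,-12,-15],"rotation":[0,0,0],"fingers":0}])

```text
t: 34.15
eef_pos: [503.5, -48.8, 231.4]
tool_rot: [0.01, 3.139, -0.001]
wrist_force: [1.5, -0.8, -0.3]
grip_width: -0.2
gripper_force: 0.0
```

Emit:
arm_command(steps=[{"travel":[0,-6,0],"rotation":[0,0,0],"fingers":0},{"travel":[0,-12,0],"rotation":[0,0,0],"fingers":0},{"travel":[0,-18,0],"rotation":[0,0,0],"fingers":0},{"travel":[0,-18,0],"rotation":[0,0,0],"fingers":0},{"travel":[0,-18,0],"rotation":[0,0,0],"fingers":0}])

```text
t: 34.78
eef_pos: [501.2, -227.8, 230.1]
tool_rot: [0.015, 3.141, 0.0]
wrist_force: [0.3, -0.3, -0.3]
grip_width: 0.1
gripper_force: 0.0
```

Run:
```python
from h import *
t=snap('top','top5.png')
cv2.imwrite('pics/c13.png',cv2.resize(t[120:260,110:410],(795,371),interpolation=cv2.INTER_CUBIC)[:,:,::-1])
for l in lids(t,eyes.get_calibration('top'),70,roi=(150,370,160,280),amin=40):print(l)
```

```text
([204.3, 197.6], 143.0, [560.1, 170.2, 70.0])
([177.0, 196.6], 174.0, [561.8, 269.7, 70.0])
```

View pics/c13.png

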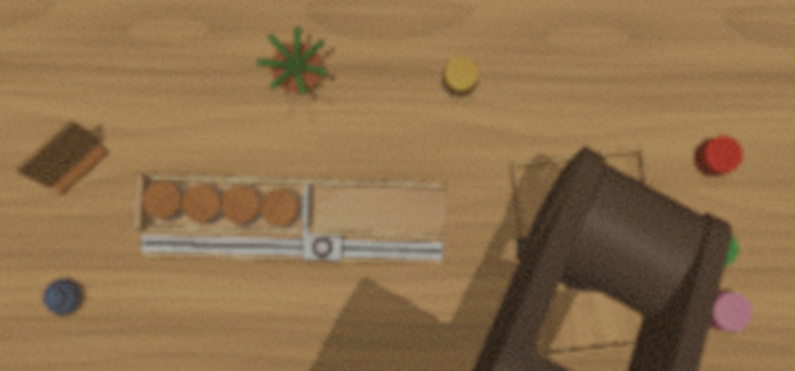

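Four jars stand in one row against the stop at (163–281, 205), the divider is close behind at (307,205), and the bystanders haven't moved. Handing in.

```bash
python3 -c "
from h import *
print(robot.finish_job())"
```

```text
the job is handed in; nothing more can be done
None
```

The job is handed in (no verdict was shown): all three tray jars stand in one row with the jar already there, and the divider was nipped snug at about 13 N, backed off about 7 mm and locked.

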